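# Tighten the second cross pair of a filter lid

### The arm

A 7-joint arm with a two-finger parallel gripper is mounted at the origin on a cart in front of the work surface, level with it; the furniture and walls round the work are solid. World frame = base frame: x ahead of the robot, y to its left, z up, the work surface at z = 0. Lengths are in m, angles in rad, forces in N, time in s.
With the tool pointing down it reaches from about 0.4 to 0.85 m from the base axis. Payload 10.4 kg.
Tool frame: the origin (TCP) lies midway between the tips of the shut fingers; the grasp point (between the pads) lies 19 mm behind it; z points along the fingers, y is the direction in which the jaws open and shut (so a half turn about z gives the same grasp; the last joint's range is limited). The gripper opens to 85 mm and grips with 20 to 120 N. Pads are 22 mm wide; open, the fingers measure 114 mm over their backs; the gripper's body (76 mm by 85 mm) begins 54 mm behind the grasp point. The pads swing forward as they close: fully open they stand 13 mm farther back than shut.
Start: joints at [1.158, 0.332, -0.065, 1.46, 0.022, 1.35, -0.088], TCP at [0.238, -0.578, 0.231] pointing down, gripper open.
Joint ranges: [-2.6, 2.6], [-0.5, 2.12], [-1.47, 1.34], [0.16, 2.42], [-1.27, 4.41], [0.06, 2.06], [-2.6, 2.6]. Speed limits (rad/s): [2.22, 2.22, 2.79, 2.79, 3.14, 3.14, 3.14].

### API

Orientations are given as a unit quaternion [x, y, z, w].
In Python, from rig import status, read_camera, camera_params, bot gives the robot as it stands.
- The arm moves only by the shell command python3 -m crank 'ROWS' [OPENING] [FORCE]. ROWS is JSON, a list of rows, each a list of 4 numbers: the shift along the tool's x, y, z in mm, then the turn about the tool's z in rad. A call has 1 to 20 rows; each row is the pose to reach, as a shift and turn from the pose commanded when the call began, along the tool's axes at that moment; what a row does not reach only later rows make up. A row lasts 1/10 s, in which the tool goes at most 50 mm and 8.59 degrees, less where a joint would pass 70% of its speed; a pose out of reach is approached as far as the arm can. A call with a gripper value outside its range is refused whole. OPENING is the opening in per cent of the stroke, from 0 (shut) to 100 (fully open), set as the call begins (- or left out, the last holds). The fingers move at their own pace and stop on an object; FORCE is the grip in N (left out, the last holds). Time passes only in rows, so rows that repeat a pose let the fingers close. It gives the time, the measured TCP pose, the force and the opening at its end, in the units of the state.
- status.observe(): the state, without advancing time (a new reading comes with each control period).
- read_camera(name): name is "scene" or "top" or "wrist"; returns (picture, depth): 420x560x3 uint8, red, green, blue; 420x560 float32, m along the optical axis (not along the pixel's ray), 0 where there is no reading.
- camera_params(name): a dict with "K" (3x3 intrinsics, pixels), "world_from_camera" (4x4, takes a point from camera to world coordinates); the wrist camera has in their place "tool_from_camera" (4x4, takes a point from camera to tool coordinates, whose origin is the TCP and whose axes are the flange's). Camera axes: x right, y up, looking along -z (the intrinsics and any distortion apply to the point x, -y, -z); pixel columns grow to the right and rows downward; lengths in m; the calibration is good to about 2 mm. A picture is of the moment at which its call begins: read the wrist's pose just before it. camera_params takes no time and is no camera call.
- bot.close_job(): hands the job in, once; it reports no verdict.
The state is a dict: "t": time; "q": joint angles; "qvel": joint speeds; "joint_efforts": joint torques, N m; "tool_pos": TCP position; "orientation": TCP orientation; "ft_force": force on the tool from outside, world axes, zero at the start; "wrist_torque": the same for the moment, N m; "opening": opening from 0.0 (shut) to 1.0 (fully open).
Only numpy, scipy, OpenCV 4.12 (cv2) and the standard library are available. Lean on these libraries where they do the work, as an engineer would, in place of code of your own. Each camera call takes 0.05 s, during which the arm holds its last target. There are 200 camera calls.

### The job

The filter's lid is tightened crosswise; the pair whose wings already point at the middle of the lid is done. Take the pronged wing-nut key that stands on the bench and turn the loose nut beside the hose nipple clockwise, a little, just until its wings point at the middle of the lid; then do the same to the nut straight across. Turn the nuts only with the key, keep the gripper and arm off the filter, and leave the key standing upright on that second nut.

Things in the scene. Friction and masses are not known exactly. Their poses are not given: they have to be found in the camera images.
- wing_key: Upright key, 111 mm high. Origin on its axis at the prong tips (underside), z up. Four round-ended prongs, 8 mm thick, 24 long, at x = +-14, y = +-9.5 mm: an 11 mm gap for a nut's wings runs along x. Above them a 44 mm disc, a 14 mm shank and a flat black handle, z 75 to 111 mm, 56 long along x, 16 thick along y: grip across y. Alike after half a turn about z. 0.25 kg.
- filter: Round metal filter, fixed, 176 mm wide. Origin: centre of underside, z up; lid top at z = 50 mm. Wing nuts at x = +62 mm (nut a, by the brass hose nipple on the rim at +x), x = -62 (nut b), y = +-62 (done, they do not turn). Wings 40 mm tip to tip, 5 thick, to 22 above the lid; hubs 17 wide. The key fits down over a nut, its gap along the wings, until its prong tips stand on the lid.
- nut_a (a joint): Turn of nut a, rad: 0 = wings along the filter's x axis, pointing at the lid's middle (goal). Starts at -1.25 to -0.75, grows clockwise seen from above: at q the wings lie along the filter's x axis turned by -q about z. Stays where left; 0.05 N m turns it. Wings have 0.2 rad of play either way in the key's gap: a turning nut lags the key by about 0.2.
- nut_b (a joint): Turn of nut b, straight across the lid from nut a; same zero, sign, start range, stiffness and play as nut a.

How it is judged:
On the way:
1. nut a, beside the nipple, has its wings pointing at the middle of the lid while nut b is still loose (value of joint nut_a between -0.35 and 0.35 rad and value of joint nut_b below -0.5 rad), for 0.2 s.
At the end, for the whole second after the job is handed in: Nuts a and b both have their wings pointing at the middle of the lid within 0.35 rad (20 degrees), and the key stands at rest on nut b: its axis within 12 mm of the nut's along both filter axes, its prong tips less than 10 mm above the lid, upright within 15 degrees (value of joint nut_a between -0.35 and 0.35 rad and value of joint nut_b between -0.35 and 0.35 rad and x of wing_key in the frame of filter between -0.074 and -0.05 m and y of wing_key in the frame of filter between -0.012 and 0.012 m and z of wing_key in the frame of filter below 0.06 m and angle between wing_key's own z axis and vertical below 0.26 rad and linear speed of wing_key below 0.03 m/s); the robot touches nothing.
It fails at once if the gripper or arm pushes on the filter or its nuts (over 3 N) (contact force between any of the fingers, the arm and filter above 3 N).
It also fails if it takes over 48 s, if anything falls off the work surface, if the arm or the gripper's body presses on something with over 40 N, if the wrist force passes 120 N, or if a joint passes its speed limit or range.

## Working session

There is one attempt and no reset: what is moved stays moved. The work goes in short steps, Python scripts to look and compute and a shell command to move; the robot and the scene stay as the last step left them, time stands still between calls to the robot, and variables do not carry over. Pictures are saved under pics/ and viewed, about 8 in all and at most 12, crops included, and the job is handed in when it is done.

```bash
ls; mkdir -p pics; python3 - <<'E'
from rig import status, read_camera, camera_params
import cv2,numpy as np
s=status.observe();print(s)
for n in("top","scene"):
    p,d=read_camera(n);cv2.imwrite(f"pics/{n}1.png",p[:,:,::-1]);np.savez(f"{n}1.npz",p=p,d=d)
    print(n,camera_params(n))
print(camera_params("wrist"))
E
```

```text
pics
{'t': 0.0, 'q': array([ 1.15840675,  0.3328807 , -0.0646909 ,  1.46093957,  0.02158896,
        1.34990734, -0.0884916 ]), 'qvel': array([-0.00093641,  0.00096378,  0.00014687,  0.00018358,  0.00085194,
        0.00019219, -0.00041773]), 'joint_efforts': array([-1.66521486e-04, -6.25440288e+01,  4.87859524e-02, -3.91593039e+01,
        1.62003923e-02,  9.97280935e-03, -3.38727216e-05]), 'tool_pos': array([ 0.23734556, -0.57777125,  0.23051123]), 'orientation': array([ 9.81066023e-01,  1.93672250e-01, -1.68374011e-04, -7.00031345e-04]), 'ft_force': array([0.9696211 , 0.25754658, 0.68363998]), 'wrist_torque': array([-0.03492294,  0.05197297, -0.00101516]), 'opening': 1.0004961498128968}
top {'K': array([[489.49997127,   0.        , 284.81168775],
       [  0.        , 489.49997127, 206.29769264],
       [  0.        ,   0.        ,   1.        ]]), 'world_from_camera': array([[ 1.99779305e-02,  9.87335623e-01, -1.57382497e-01,
         3.73085131e-01],
       [-9.99800386e-01,  1.96870835e-02, -3.40688304e-03,
         3.06637496e-02],
       [-2.65334621e-04,  1.57419144e-01,  9.
[... 383 characters left out ...]
[-0.61496303, -0.48276799,  0.62350264,  0.69225498],
       [ 0.02142035,  0.78017037,  0.62520026,  0.71303337],
       [ 0.        ,  0.        ,  0.        ,  1.        ]])}
{'K': array([[341.07534433,   0.        , 275.82573126],
       [  0.        , 341.07534433, 208.0884637 ],
       [  0.        ,   0.        ,   1.        ]]), 'tool_from_camera': array([[-4.81088363e-04,  9.57725790e-01,  2.87682255e-01,
         7.31099533e-02],
       [ 9.99999694e-01,  6.38264542e-04, -4.52562488e-04,
         1.09403272e-04],
       [-6.17048149e-04,  2.87681950e-01, -9.57725804e-01,
        -1.42304852e-01],
       [ 0.00000000e+00,  0.00000000e+00,  0.00000000e+00,
         1.00000000e+00]])}
```

View pics/top1.png

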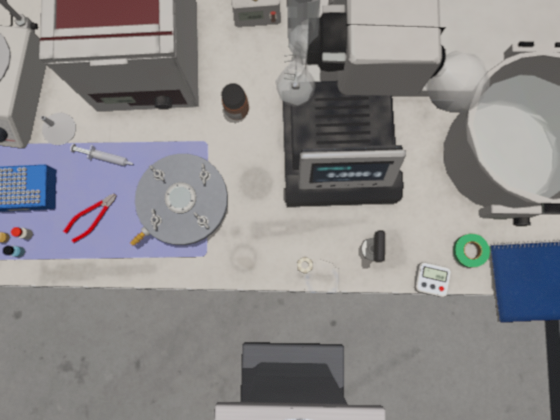

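View pics/scene1.png

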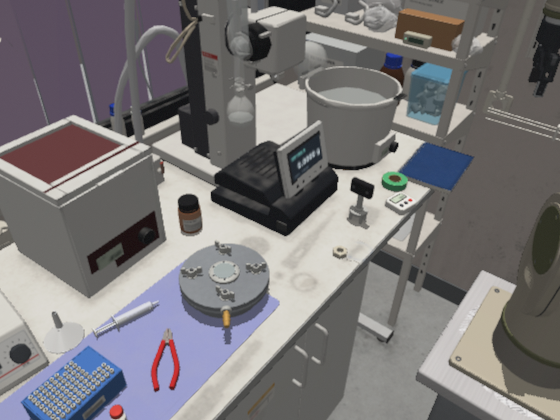

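```bash
cat > h.py <<'E'
import numpy as np,cv2
from rig import status, read_camera, camera_params
from scipy.spatial.transform import Rotation as R
def cloud(n,d,T=None):
    c=camera_params(n);K=c["K"]
    if n=="wrist":
        T=T@c["tool_from_camera"]
    else: T=c["world_from_camera"]
    v,u=np.mgrid[:d.shape[0],:d.shape[1]]
    P=np.stack([(u-K[0,2])/K[0,0]*d,-(v-K[1,2])/K[1,1]*d,-d],-1)
    W=P@T[:3,:3].T+T[:3,3]; W[d<=0]=np.nan
    return W
def tool():
    s=status.observe();T=np.eye(4);T[:3,:3]=R.from_quat(s["orientation"]).as_matrix();T[:3,3]=s["tool_pos"];return T
E
python3 - <<'E'
from h import *
for n in("top","scene"):
    f=np.load(n+"1.npz");W=cloud(n,f["d"]);p=f["p"].astype(int)
    X,Y,Z=W[...,0],W[...,1],W[...,2]
    def near(u,v,r):
        m=np.zeros(Z.shape,bool);m[v-r:v+r,u-r:u+r]=1;return m
    if n=="top": mk=near(374,246,26);mf=near(181,199,55)
    else: mk=near(360,188,18);mf=near(225,275,60)
    k=mk&(Z>.095)&(Z<.125)
    q=np.c_[X[k],Y[k]];r=cv2.minAreaRect((q*1000).astype(np.float32))
    c=q.mean(0);w,V=np.linalg.eigh(np.cov(q.T));print(n,"key",k.sum(),c,r,np.degrees(np.arctan2(V[1,1],V[0,1])),np.nanpercentile(Z[k],[50,95]))
    m=mf&(Z>.042)&(Z<.056)
    if n=="scene": m&=(X>.3)
    rr=cv2.minEnclosingCircle((np.c_[X[m],Y[m]]*1000).astype(np.float32));print("lid",m.sum(),rr,np.nanmedian(Z[m]))
    cx,cy=np.array(rr[0])/1000
    m=mf&(Z>.058)&(Z<.085)&(np.hypot(X-cx,Y-cy)<.09)&(np.hypot(X-cx,Y-cy)>.035)
    a=np.degrees(np.arctan2(Y-cy,X-cx))
    A=a[m];Q=np.c_[X[m],Y[m]]
    L,lab,_,_=None,None,None,None
    nn,lab=cv2.connectedComponents(m.astype(np.uint8))
    for i in range(1,nn):
        s=lab==i
        if s.sum()<8: continue
        q=np.c_[X[s],Y[s]];w,V=np.linalg.eigh(np.cov(q.T));g=q.mean(0)
        print(i,s.sum(),g,"az",np.degrees(np.arctan2(g[1]-cy,g[0]-cx)),"r",np.hypot(*(g-[cx,cy])),"dir",np.degrees(np.arctan2(V[1,1],V[0,1])),np.sqrt(w)*1e3)
    # nipple: 
    br=mf&(p[...,0]>p[...,2]+60)
    print("brass",br.sum(),np.nanmedian(W[br],axis=0))
p=cv2.imread("pics/top1.png");a=cv2.resize(p[145:250,120:240],None,fx=4,fy=4,interpolation=3);b=cv2.resize(p[220:270,340:410],None,fx=4,fy=4,interpolation=3)
o=np.zeros((420,480+280,3),np.uint8);o[:,:480]=a;o[:200,480:]=b;cv2.imwrite("pics/crop1.png",o)
E
```

```text
top key 313 [ 0.44270816 -0.13292606] ((443.5442810058594, -133.3376922607422), (16.226547241210938, 54.46893310546875), 89.80492401123047) 178.6995237322306 [0.10957309 0.11251207]
lid 5828 ((517.4075927734375, 245.6100616455078), 106.25579071044922) 0.04982523063780425
1 98 [0.57377023 0.27536863] az 27.833330038094953 r 0.06373632830364678 dir 45.287396807568726 [3.22309791 9.87916476]
2 89 [0.57206301 0.18786842] az -46.57284224022804 r 0.07950667973119825 dir -172.3544721352455 [3.25892403 8.52908151]
3 10 [0.55317715 0.23567873] az -15.517184156588772 r 0.037122669993214806 dir 61.004650117813064 [1.18627537 4.08739257]
8 10 [0.54716495 0.21492358] az -45.88066252015874 r 0.04274529273603063 dir 94.50150097854535 [1.29712282 3.83148156]
9 9 [0.53869416 0.21319662] az -56.7062744314339 r 0.038778200500106406 dir 72.16344515325113 [1.91535177 3.14145946]
15 106 [0.4857728  0.27499027] az 137.11618741067286 r 0.04317356599589775 dir -169.21825385909474 [3.1366758 9.5637911]
16 96 [0.48693002 0.18817394] az -117.95194993674474 r 0.06502146511688539 dir -135.28115974969114 [3.18823936 9.7247995 ]
brass 75 [0.45296527 0.30854073 0.04957239]
scene key 224 [ 0.44210799 -0.12908072] ((444.6836853027344, -131.43661499023438), (56.621456146240234, 19.493755340576172), 4.067603588104248) -179.92672235371154 [0.10713241 0.11232191]
lid 4109 ((568.615966796875, 204.78005981445312), 174.352783203125) 0.051051131614958445
1 268 [0.52857259 0.23623828] az 141.8466925699229 r 0.050922409403351424 dir 59.41459542031558 [11.24931775 14.46496154]
2 95 [0.49081312 0.19510004] az -172.90786261547763 r 0.0784027186321425 dir -139.56469083400432 [3.01506165 8.35739871]
3 140 [0.57467531 0.27840696] az 85.29527712164703 r 0.07387581561663281 dir 45.99043145263615 [ 2.81051832 11.40780512]
brass 90 [0.45411116 0.31277169 0.05069673]
```

View pics/crop1.png

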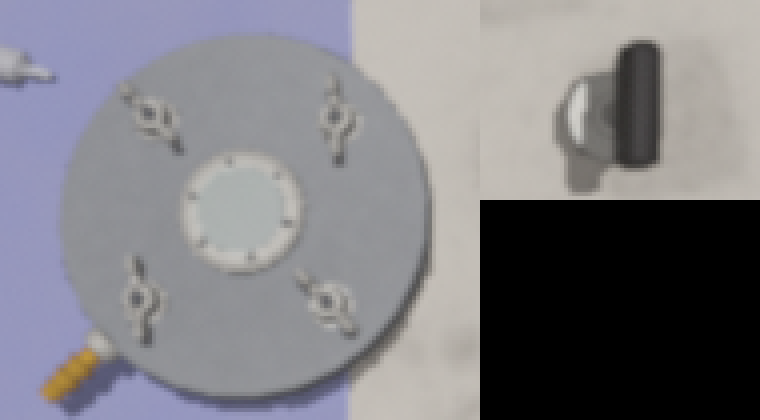

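```bash
cat >> h.py <<'E'
def rows(p,yaw_deg):
    "shift mm in tool axes, turn rad"
    T=tool();d=T[:3,:3].T@(np.array(p)-T[:3,3])*1e3
    y=np.degrees(np.arctan2(T[1,0],T[0,0]));t=-np.radians((yaw_deg-y+180)%360-180)
    return np.round(d,1),round(t,3),"yaw",round(y,2),"tilt",np.degrees(np.arccos(-T[2,2])).round(2)
E
python3 - <<'E'
from h import *
f=np.load("top1.npz");W=cloud("top",f["d"]);X,Y,Z=np.moveaxis(W,-1,0)
for x in np.arange(.3,.75,.05):
    print(round(x,2),[ (lambda m: round(float(np.nanmax(Z[m])),2) if m.any() else None)((X>x)&(X<x+.05)&(Y>y)&(Y<y+.05)) for y in np.arange(-.55,.4,.05)])
print(rows([.443,-.133,.23],180))
E
```

```text
0.3 [-0.89, 0.02, 0.02, 0.02, -0.89, -0.89, -0.89, -0.88, -0.89, -0.89, -0.89, -0.89, -0.88, -0.89, -0.89, -0.89, -0.88, -0.89, -0.89]
0.35 [None, 0.02, 0.02, 0.02, 0.01, 0.02, 0.02, 0.0, 0.0, 0.01, 0.01, 0.01, 0.0, 0.0, 0.0, 0.0, 0.01, 0.0, 0.01]
0.4 [0.01, 0.02, 0.02, 0.02, 0.02, 0.02, 0.02, 0.0, 0.11, 0.01, 0.02, 0.02, 0.01, 0.01, 0.05, 0.05, 0.05, 0.05, 0.01]
0.45 [0.01, 0.02, 0.08, 0.22, 0.02, 0.02, 0.0, 0.0, 0.11, 0.01, 0.01, 0.01, 0.01, 0.0, 0.07, 0.07, 0.07, 0.05, 0.01]
0.5 [0.0, 0.1, 0.16, 0.22, 0.21, 0.21, 0.0, 0.08, 0.1, 0.12, 0.13, 0.12, 0.01, 0.05, 0.06, 0.07, 0.07, 0.05, 0.01]
0.55 [None, None, 0.16, 0.16, 0.21, 0.21, 0.01, 0.21, 0.21, 0.21, 0.21, 0.21, 0.0, 0.05, 0.08, 0.06, 0.08, 0.05, 0.01]
0.6 [None, None, 0.15, 0.16, 0.16, 0.21, 0.36, 0.39, 0.44, 0.44, 0.44, 0.42, 0.01, 0.01, 0.05, 0.05, 0.05, 0.02, 0.02]
0.65 [None, None, 0.15, 0.16, 0.15, 0.21, 0.36, 0.39, 0.44, 0.44, 0.48, 0.51, 0.27, 0.0, 0.0, 0.0, 0.09, 0.01, 0.0]
0.7 [None, None, 0.21, 0.21, 0.21, 0.21, 0.01, 0.11, 0.44, 0.44, 0.44, 0.1, 0.0, 0.09, 0.08, 0.25, 0.25, 0.25, 0.25]
(array([ 359.2, -333.3,    1. ]), np.float64(-2.752), 'yaw', np.float64(22.34), 'tilt', np.float64(0.07))
```

```bash
python3 -m crank '[[36,-33,0,-0.14],[72,-67,0,-0.28],[108,-100,0,-0.42],[144,-133,0,-0.56],[180,-167,0,-0.7],[216,-200,0,-0.84],[252,-233,0,-0.98],[288,-267,0,-1.12],[324,-300,0,-1.26],[345,-320,0,-1.4],[359,-333,0,-1.54],[359,-333,0,-1.68],[359,-333,0,-1.82],[359,-333,0,-1.96],[359,-333,0,-2.1],[359,-333,0,-2.24],[359,-333,0,-2.38],[359,-333,0,-2.52],[359,-333,0,-2.66],[359,-333,0,-2.752]]' 65 60
python3 - <<'E'
from h import *
print(status.observe()["q"])
T=tool();p,d=read_camera("wrist");cv2.imwrite("pics/w1.png",p[:,:,::-1]);W=cloud("wrist",d,T)
X,Y,Z=np.moveaxis(W,-1,0)
k=(Z>.1)&(Z<.125)&(np.hypot(X-.443,Y+.133)<.05)
q=np.c_[X[k],Y[k]]
print(k.sum(),cv2.minAreaRect((q*1000).astype(np.float32)),np.median(Z[k]))
print(rows([.443,-.133,.075],180))
E
```

```text
t: 2.1
tool_pos: [0.4428, -0.1336, 0.231]
orientation: [-0.003, 1.0, 0.0, -0.0]
ft_force: [0.3, -0.6, 0.9]
opening: 0.653
[ 7.47670642e-01  9.78189812e-04 -5.46955735e-01  1.84406542e+00
  5.28635933e-04  1.29722161e+00  1.77723920e+00]
1272 ((444.4603576660156, -134.632568359375), (15.989601135253906, 54.764556884765625), 88.41865539550781) 0.10991157532745005
(array([ -0.3,   0.6, 156. ]), np.float64(0.01), 'yaw', np.float64(-179.42), 'tilt', np.float64(0.03))
```

View pics/w1.png

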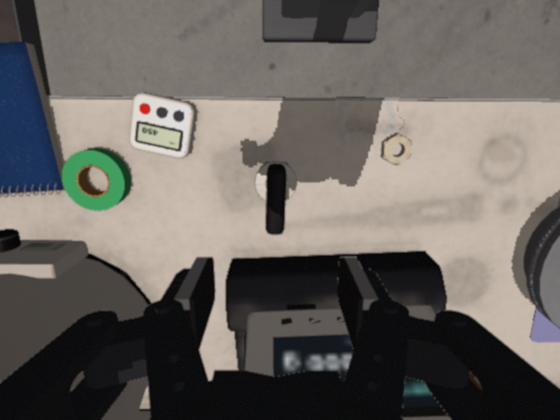

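```bash
python3 -m crank '[[-1.2,-0.4,40,0.037],[-1.2,-0.4,80,0.037],[-1.2,-0.4,110,0.037],[-1.2,-0.4,130,0.037],[-1.2,-0.4,145,0.037],[-1.2,-0.4,154,0.037],[-1.2,-0.4,154,0.037]]'
python3 -m crank '[[0,0,0,0],[0,0,0,0],[0,0,0,0],[0,0,0,0],[0,0,0,0],[0,0,0,0],[0,0,0,0],[0,0,0,0]]' 0 80
python3 -m crank '[[0,0,-10,0],[0,0,-40,0],[0,0,-80,0],[0,0,-110,0],[0,0,-110,0]]'
python3 - <<'E'
from h import *
print(status.observe()["opening"]*85, rows([.486,.275,.2],190.8))
T=tool();p,d=read_camera("wrist");cv2.imwrite("pics/w2.png",p[:,:,::-1])
p,d=read_camera("top");cv2.imwrite("pics/t2.png",p[:,:,::-1]);W=cloud("top",d)
X,Y,Z=np.moveaxis(W,-1,0);
k=(np.hypot(X-.443,Y+.133)<.06)&(Z>.08);k[270:]=0;k[:,:340]=0
E
```

```text
t: 2.85
tool_pos: [0.4435, -0.1339, 0.0764]
orientation: [0.019, 1.0, 0.0, -0.001]
ft_force: [-0.2, 0.7, -0.1]
opening: 0.648
t: 3.65
tool_pos: [0.4449, -0.1346, 0.0782]
orientation: [0.019, 1.0, -0.001, 0.001]
ft_force: [-1.3, -1.0, 6.9]
opening: 0.176
t: 4.15
tool_pos: [0.4462, -0.1343, 0.1916]
orientation: [0.018, 1.0, -0.001, 0.003]
ft_force: [0.2, -0.5, -2.6]
opening: 0.172
14.63264041889783 (array([-24.8, 410.5,  -9.2]), np.float64(-0.225), 'yaw', np.float64(177.9), 'tilt', np.float64(0.38))
```

View pics/w2.png

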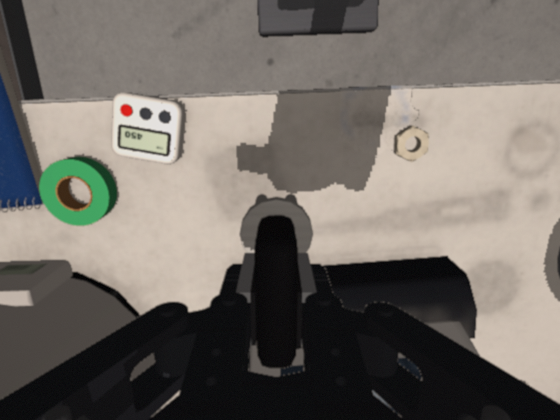

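```bash
python3 - <<'E'
from h import *
T=tool();p,d=read_camera("wrist");W=cloud("wrist",d,np.eye(4))
X,Y,Z=np.moveaxis(W,-1,0)*1e3
for c in(262,275,288,): print(c,[(r,X[r,c].round(1),Y[r,c].round(1),Z[r,c].round(1)) for r in range(190,240,6)])
m=(Z>30)&(Z<60)&(abs(Y)<30)&(X>0)&(X<40)
mm=m.copy();mm[:195]=0;mm[250:]=0
q=np.c_[X[mm],Y[mm]];z=Z[mm]
print(mm.sum(),q.min(0),q.max(0),np.median(z),np.linalg.lstsq(np.c_[q,np.ones(len(q))],z,rcond=None)[0])
h=(Z>-60)&(Z<-10)&(abs(Y)<9)&(X<35);h[240:]=0;h[:205]=0
h=(Z<5)&(Z>-60)&(abs(Y)<7.5);h[:205]=0
q=W[h]*1e3
for lo in range(-50,5,5):
    s=q[(q[:,2]>=lo)&(q[:,2]<lo+5)]
    if len(s)>5: print(lo,len(s),np.percentile(s[:,0],[1,50,99]).round(1),np.percentile(s[:,1],[2,98]).round(1))
E
```

```text
262 [(190, np.float64(-7.0), np.float64(-14.1), np.float64(187.6)), (196, np.float64(17.5), np.float64(-9.2), np.float64(70.5)), (202, np.float64(19.7), np.float64(-8.3), np.float64(48.2)), (208, np.float64(16.7), np.float64(-8.2), np.float64(46.0)), (214, np.float64(12.6), np.float64(-8.4), np.float64(47.4)), (220, np.float64(26.5), np.float64(-6.1), np.float64(-4.6)), (226, np.float64(26.9), np.float64(-5.8), np.float64(-13.1)), (232, np.float64(26.3), np.float64(-5.6), np.float64(-18.5)), (238, np.float64(27.1), np.float64(-5.2), np.float64(-26.6))]
275 [(190, np.float64(-6.9), np.float64(-1.2), np.float64(187.3)), (196, np.float64(-13.0), np.float64(-1.2), np.float64(187.1)), (202, np.float64(20.0), np.float64(-0.8), np.float64(47.2)), (208, np.float64(16.7), np.float64(-0.8), np.float64(46.0)), (214, np.float64(12.9), np.float64(-0.8), np.float64(46.8)), (220, np.float64(27.5), np.float64(-0.6), np.float64(-7.5)), (226, np.float64(27.8), np.float64(-0.5), np.float64(-15.8)), (232, np.float64(27.9), np.float64(-0.5), np.float64(-22.7)), (238, np.float64(27.1), np.float64(-0.5), n
[... 300 characters left out ...]
(6.8), np.float64(45.9)), (220, np.float64(26.5), np.float64(5.0), np.float64(-4.6)), (226, np.float64(27.0), np.float64(4.7), np.float64(-13.4)), (232, np.float64(26.6), np.float64(4.5), np.float64(-19.3)), (238, np.float64(27.0), np.float64(4.2), np.float64(-26.6))]
1554 [ 1.18786162e-02 -2.21961610e+01] [21.87730009 21.18737818] 46.936548090372426 [7.91590455e-02 1.36660364e-03 4.63682486e+01]
-40 78 [-10.4  -2.1  10.7] [7.1 7.5]
-35 4399 [-25.6   2.9  26.1] [-6.8  6.4]
-30 709 [-24.4  21.1  27.8] [-7.4  7.4]
-25 183 [23.6 27.3 28. ] [-7.1  7. ]
-20 160 [23.6 27.4 28.1] [-6.9  7. ]
-15 139 [23.8 27.4 28. ] [-7.   6.8]
-10 133 [23.3 27.3 27.9] [-7.   7.1]
-5 78 [24.3 27.3 27.9] [-7.   6.7]
```

```bash
python3 -m crank '[[-3,15,-10,0],[-8,50,-10,0],[-12,90,-10,0],[-16,130,-10,0],[-22,170,-10,0],[-30,210,-10,0],[-38,250,-10,0],[-42,276,-10,0],[-44,286,-10,0],[-44,286,-10,0],[-44,286,-10,0],[-44,286,-10,0]]'
cat >> h.py <<'E'
def nuts(name):
    T=tool();p,d=read_camera("wrist");cv2.imwrite(f"pics/{name}.png",p[:,:,::-1]);np.savez(name,p=p,d=d,T=T)
    W=cloud("wrist",d,T);X,Y,Z=np.moveaxis(W,-1,0)
    lid=(Z>.04)&(Z<.056)&(np.hypot(X-.53,Y-.2316)<.1);print("lidz",np.median(Z[lid]))
    for nm,c in dict(a=(.486,.275),b=(.573,.188),d1=(.574,.275),d2=(.487,.188)).items():
        m=(np.hypot(X-c[0],Y-c[1])<.026)&(Z>.058)&(Z<.08)
        if m.sum()<30: print(nm,m.sum());continue
        q=np.c_[X[m],Y[m]];w,V=np.linalg.eigh(np.cov(q.T));r=cv2.minAreaRect((q*1e3).astype(np.float32))
        print(nm,m.sum(),q.mean(0).round(4),"dir",np.degrees(np.arctan(V[1,1]/V[0,1])).round(1),"rect",np.round(r[0],1),np.round(r[1],1))
E
python3 -c "
from h import *
nuts('w3')"
```

```text
t: 5.5
tool_pos: [0.4987, 0.1485, 0.1971]
orientation: [0.019, 1.0, -0.0, -0.0]
ft_force: [-0.5, 0.3, -3.2]
opening: 0.176
lidz 0.04974134621036641
a 623 [0.4886 0.2745] dir 10.2 rect [489.2 275.5] [37.8 14.9]
b 105 [0.5658 0.1896] dir 23.6 rect [568.4 190.2] [25.   5.4]
d1 426 [0.5752 0.2747] dir 44.9 rect [576.5 275.9] [38.4 14.8]
d2 473 [0.4884 0.1882] dir 44.6 rect [488.8 188.4] [38.1 14.7]
```

View pics/w3.png

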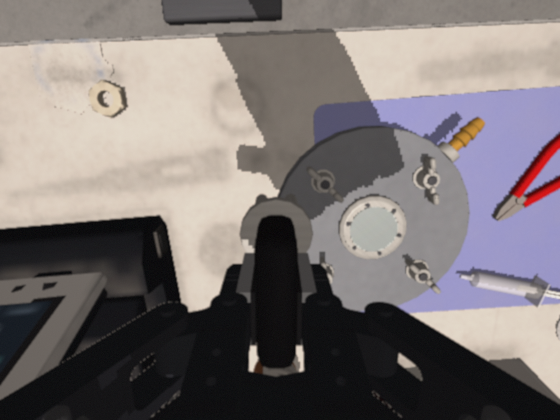

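```bash
python3 -c "
from h import *
print(rows([.4888,.2757,.17],190.3))"
```

```text
(array([ 14.9, 126.6,  27.1]), np.float64(-0.219), 'yaw', np.float64(177.77), 'tilt', np.float64(0.05))
```

```bash
python3 -m crank '[[3,20,0,-0.04],[7,55,0,-0.1],[11,90,0,-0.16],[14,115,0,-0.2],[14.9,126.6,0,-0.219],[14.9,126.6,10,-0.219],[14.9,126.6,25,-0.219],[14.9,126.6,30,-0.219],[14.9,126.6,30,-0.219],[14.9,126.6,30,-0.219]]'; python3 -c "
from h import *
print(rows([.4888,.2757,.127],190.3),status.observe()['ft_force'],status.observe()['q'])
p,d=read_camera('wrist');cv2.imwrite('pics/w4.png',p[:,:,::-1])"
```

```text
t: 6.55
tool_pos: [0.4888, 0.2764, 0.1673]
orientation: [-0.09, 0.996, -0.0, 0.0]
ft_force: [-0.2, 1.2, -3.0]
opening: 0.176
(array([ 0.1, -0.6, 40.3]), np.float64(0.001), 'yaw', np.float64(-169.64), 'tilt', np.float64(0.02)) [-0.21942693  1.20457716 -3.00059722] [ 0.13232202  0.36477855 -0.88033244  1.67972733  0.29564656  1.23745703
  0.9378876 ]
```

View pics/w4.png

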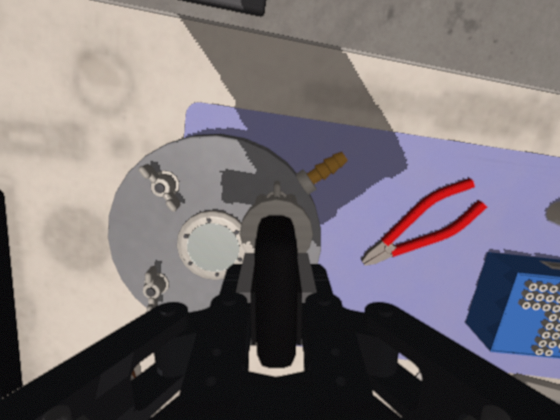

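```bash
python3 -m crank '[[0,-0.6,10,0],[0,-0.6,18,0],[0,-0.6,24,0],[0,-0.6,29,0],[0,-0.6,33,0],[0,-0.6,36,0],[0,-0.6,38,0],[0,-0.6,38,0]]'; python3 -c "
from h import *
s=status.observe();print(rows([.4888,.2757,.127],190.3),s['ft_force'],s['wrist_torque'])"
```

```text
t: 7.4
tool_pos: [0.4885, 0.2766, 0.1291]
orientation: [-0.091, 0.996, -0.0, -0.0]
ft_force: [0.4, 0.4, -2.2]
opening: 0.175
(array([-0.1, -0.9,  2.1]), np.float64(0.002), 'yaw', np.float64(-169.56), 'tilt', np.float64(0.01)) [ 0.36157353  0.4023965  -2.22064939] [-0.0241404   0.0392235  -0.01397155]
```

```bash
python3 -m crank '[[0,0,0,0.1],[0,0,0,0.2],[0,0,0,0.3],[0,0,0,0.4],[0,0,0,0.5],[0,0,0,0.6],[0,0,0,0.7],[0,0,0,0.8],[0,0,0,0.9],[0,0,0,1.0],[0,0,0,1.1],[0,0,0,1.16],[0,0,0,1.16],[0,0,0,1.16]]'; python3 -c "
from h import *
s=status.observe();print(rows([.4888,.2757,.127],123.3),s['ft_force'],s['wrist_torque'])"
```

```text
t: 8.8
tool_pos: [0.4887, 0.2769, 0.1296]
orientation: [0.469, 0.883, 0.0, 0.0]
ft_force: [0.6, 0.8, -2.8]
opening: 0.18
(array([-1. , -0.6,  2.6]), np.float64(0.014), 'yaw', np.float64(124.1), 'tilt', np.float64(0.03)) [ 0.58915744  0.80055501 -2.83787385] [ 0.26283559 -0.04079632  0.02355095]
```

```bash
python3 -m crank '[[0,0,0,-0.08],[0,0,-3,-0.14],[0,0,-12,-0.14],[0,0,-25,-0.14],[0,0,-40,-0.14],[0,0,-55,-0.14],[1,7,-65,-0.28],[3,14,-70,-0.42],[5,21,-70,-0.56],[5,28,-70,-0.7],[5,28,-70,-0.84],[5,28,-70,-0.98],[5,28,-70,-1.12],[5,28,-70,-1.18],[5,28,-70,-1.18],[5,28,-70,-1.18]]'; python3 -c "
from h import *
nuts('w5')"
```

```text
t: 10.4
tool_pos: [0.5093, 0.2964, 0.2001]
orientation: [-0.1, 0.995, 0.0, 0.0]
ft_force: [0.1, -0.2, -1.8]
opening: 0.172
lidz 0.04988331613781738
a 497 [0.4883 0.2763] dir -44.2 rect [488.9 276.3] [15.2 37.8]
b 521 [0.5751 0.1899] dir 6.4 rect [576.4 189.2] [38.4 14.8]
d1 215 [0.5685 0.27  ] dir 48.5 rect [568.2 270.8] [18.7 11.3]
d2 629 [0.4883 0.1898] dir 45.0 rect [488.8 189.3] [38.2 14.8]
```

View pics/w5.png

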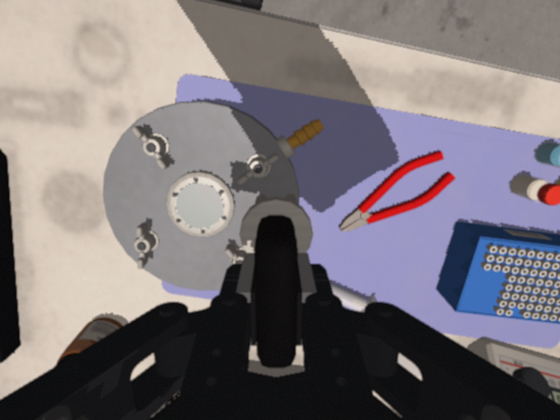

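```bash
python3 -c "
from h import *
print(rows([.5762,.1896,.2],187))
f=np.load('w5.npz');W=cloud('wrist',f['d'],np.eye(4))*1e3;X,Y,Z=np.moveaxis(W,-1,0)
h=(Z<-2)&(Z>-28)&(abs(Y)<7.5)&(X>15);print(np.percentile(X[h],[50,95]),np.percentile(Y[h],[2,98]))
h=(Z<-28)&(Z>-45)&(abs(Y)<12)&(abs(X)<40);print(np.percentile(X[h],[1,99]),np.median(Z[h]))
h=(Z>40)&(Z<54)&(abs(Y)<26)&(X>0)&(X<30);print(X[h].max(),Y[h].min(),Y[h].max(),np.median(Z[h]))"
```

```text
(array([-4.450e+01, -1.179e+02, -1.000e-01]), np.float64(0.078), 'yaw', np.float64(-168.55), 'tilt', np.float64(0.04))
[27.28235452 27.92336094] [-7.07206296  7.18697969]
[-25.14366235  26.80081738] -31.7468636446796
21.846209969311523 -22.372403465935385 21.259194566508715 46.99768543240637
```

Key unmoved in the grip. Move over nut b at safe height.

```bash
python3 -m crank '[[-6,-15,0,0.02],[-18,-45,0,0.04],[-30,-80,0,0.06],[-40,-105,0,0.07],[-44.5,-117.9,0,0.078],[-44.5,-117.9,10,0.078],[-44.5,-117.9,25,0.078],[-44.5,-117.9,33,0.078],[-44.5,-117.9,33,0.078],[-44.5,-117.9,33,0.078]]'; python3 -c "
from h import *
print(rows([.5762,.1896,.129],187),status.observe()['ft_force'],status.observe()['q'])"
```

```text
t: 11.45
tool_pos: [0.5758, 0.1907, 0.1662]
orientation: [-0.063, 0.998, 0.0, -0.0]
ft_force: [0.8, 0.3, -2.8]
opening: 0.173
(array([-0.3, -1.1, 37.2]), np.float64(0.004), 'yaw', np.float64(-172.8), 'tilt', np.float64(0.03)) [ 0.80118312  0.2511963  -2.84042206] [ 0.21406517  0.44674607 -0.78768977  1.5639061   0.32625609  1.26793504
  1.0737546 ]
```

```bash
python3 -m crank '[[-0.3,-1,10,0],[-0.3,-1,18,0],[-0.3,-1,24,0],[-0.3,-1,29,0],[-0.3,-1,33,0],[-0.3,-1,35,0],[-0.3,-1,37,0],[-0.3,-1,37,0]]'; python3 -c "
from h import *
s=status.observe();print(rows([.5762,.1896,.127],123.5),s['ft_force'],s['wrist_torque'])"
```

```text
t: 12.25
tool_pos: [0.5767, 0.1888, 0.1292]
orientation: [-0.062, 0.998, -0.0, -0.0]
ft_force: [0.6, -0.5, -2.7]
opening: 0.173
(array([0.4, 0.8, 2.2]), np.float64(1.11), 'yaw', np.float64(-172.88), 'tilt', np.float64(0.01)) [ 0.55686982 -0.47028347 -2.73257633] [ 0.03060345 -0.01437204 -0.02523091]
```

```bash
python3 -m crank '[[0,0,0,0.1],[0,0,0,0.2],[0,0,0,0.3],[0,0,0,0.4],[0,0,0,0.5],[0,0,0,0.6],[0,0,0,0.7],[0,0,0,0.8],[0,0,0,0.9],[0,0,0,1.0],[0,0,0,1.08],[0,0,0,1.11],[0,0,0,1.11],[0,0,0,1.05],[0,0,0,0.97],[0,0,1,0.95],[0,0,1.8,0.95],[0,0,2.2,0.95],[0,0,2.2,0.95]]'; python3 -c "
from h import *
s=status.observe();print(rows([.5762,.1896,.127],133),s['ft_force'],s['wrist_torque'])"
```

```text
t: 14.15
tool_pos: [0.5771, 0.1889, 0.1282]
orientation: [0.402, 0.916, 0.0, 0.001]
ft_force: [-2.3, -1.1, 6.8]
opening: 0.174
(array([ 1.1, -0.2,  1.2]), np.float64(-0.007), 'yaw', np.float64(132.61), 'tilt', np.float64(0.07)) [-2.28002812 -1.11683209  6.8121829 ] [-0.36704761  0.74654354 -0.00137445]
```

```bash
python3 -m crank '[[0,0,0,0],[0,0,0,0],[0,0,0,0],[0,0,0,0],[0,0,0,0],[0,0,0,0]]' 60
python3 -m crank '[[0,0,-8,0],[0,0,-25,0],[0,0,-50,0],[0,0,-80,0],[20,0,-110,0],[60,0,-130,0],[100,0,-130,0],[100,0,-130,0],[100,0,-130,0]]'
python3 - <<'E'
from h import *
print(rows([.53,.232,.3],135))
nuts('w6')
f=np.load('w6.npz');W=cloud('wrist',f['d'],f['T']);X,Y,Z=np.moveaxis(W,-1,0)
h=(Z>.13)&(Z<.17)&(np.hypot(X-.576,Y-.189)<.05);q=np.c_[X[h],Y[h]]
print(cv2.minAreaRect((q*1e3).astype(np.float32)),np.median(Z[h]),Z[h].max())
p,d=read_camera("top");W=cloud('top',d);X,Y,Z=np.moveaxis(W,-1,0)
h=(Z>.13)&(Z<.17)&(np.hypot(X-.576,Y-.189)<.05);q=np.c_[X[h],Y[h]]
if h.any(): print(cv2.minAreaRect((q*1e3).astype(np.float32)),np.median(Z[h]))
E
```

```text
t: 14.75
tool_pos: [0.5767, 0.1889, 0.127]
orientation: [0.401, 0.916, -0.0, -0.0]
ft_force: [-0.0, -0.7, 0.1]
opening: 0.597
t: 15.65
tool_pos: [0.5085, 0.263, 0.2579]
orientation: [0.4, 0.916, 0.0, 0.001]
ft_force: [-0.2, -0.0, -0.3]
opening: 0.6
(array([-37.4,  -5.3, -42.1]), np.float64(-0.038), 'yaw', np.float64(132.8), 'tilt', np.float64(0.07))
lidz 0.04990063367832703
a 327 [0.4884 0.2765] dir -44.6 rect [488.6 276.1] [15.4 37.5]
b 183 [0.5654 0.2009] dir 45.4 rect [570.5 191.7] [42.9 28.7]
d1 356 [0.5755 0.2767] dir 44.8 rect [576.1 276.3] [37.8 15. ]
d2 351 [0.4883 0.1896] dir 45.3 rect [488.5 188.8] [37.9 14.6]
((576.2324829101562, 189.1011962890625), (16.45568084716797, 55.47504425048828), 42.602359771728516) 0.1595659346492015 0.16268816504803357
((575.4915161132812, 188.33267211914062), (17.703670501708984, 56.056087493896484), 43.339656829833984) 0.15835977177387406
```

View pics/w6.png

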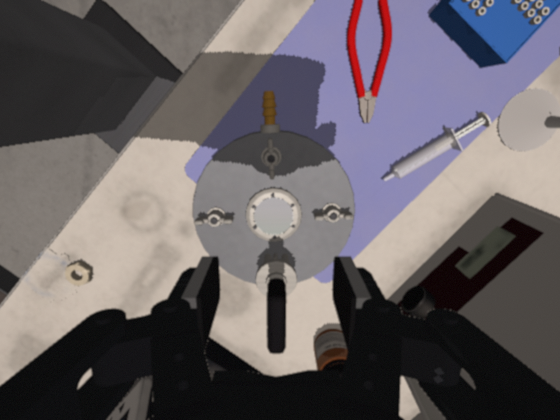

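```bash
python3 -c "
from rig import bot,status
print(status.observe()['ft_force']);print(bot.close_job())"
```

```text
[-0.22614894  0.0020019   0.23082391]
the job is handed in; nothing more can be done
None
```

I turned nut a and then nut b clockwise with the key, left the key standing upright on nut b, and handed the job in at about 16 s of the 48 allowed. The job-close call gives no verdict.

- **Nut a:** its wings lie at -44.6° in the world frame, against a target of about -45°. I checked this after lifting the key, while nut b was still loose at about 6°.
- **Nut b:** I couldn't measure it on its own because the key covers it. The key's handle is at about -47°, so with the 0.2 rad of play the nut is within about 13.5° of the target; the limit is 20°. The last picture shows its visible wing pointing at the middle of the lid.
- **Key:** its axis is within 1 mm of nut b's, and its top is at about 0.160 m, so the prong tips are on the lid. It looked upright in the last picture.
- **Robot:** the gripper is open and clear, and the force reading was about zero at hand-in. The fingers stayed at least 50 mm above the nuts. The highest force I read was about 7 N, through the key as it was set down on the lid.

The top and wrist cameras disagreed by 2–3 mm on where the nuts are. I used the wrist camera, because I had measured the held key with it too. None of the checks failed.

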